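# Stack the hand mill and hold its cap over the spindle

### The job

I am putting the hand mill together: thread the tall narrow bushing and then the flat wide collar down the spindle on its round wooden foot, both fully home and let go. Then carry the wooden domed cap, dome up, over the row of jars and stop with it hovering about 15 mm above the tip of the spindle, centred, upright and touching nothing but your fingers, so that I can check how it lines up. Finish while still holding it there, and do not disturb the three jars.

Things in the scene. Friction and masses are not known exactly. Their poses are not given: they have to be found in the camera images.
- mill_base: Fixed foot of the mill, round about the vertical. From below: wooden disc 100 mm across, 20 mm high; steel boss 36 mm across from z 20 to 50 mm; steel spindle 16 mm across from z 50 to 108 mm, its top 11 mm tapering to 6 mm across. Origin at the centre of the underside, z up. A wall cabinet hangs over the back left corner of the table, beyond and to the left of the foot (about x > 0.55 m, y > 0.14 m, its underside less than 0.6 m up): keep a raised wrist clear of it.
- boss_top (a point): Centre of the boss's flat top, 50 mm above the table: the seat on which the bushing rests when home (spindle rises through it). The collar then rests on the bushing, 30 mm higher.
- spindle_tip (a point): Top of the spindle, on its axis, 108 mm above the table; 12 mm above the top of the collar once both rings are home.
- bushing_center (a point): Centre of the bushing: plain steel ring, the taller and narrower of the two, 44 mm outside, through bore 20 mm, 30 mm high, 0.12 kg; stands on the table with its bore (z) vertical. Either way up will do.
- collar_center (a point): Centre of the collar: plain steel ring, the flatter and wider of the two, 62 mm outside, through bore 20 mm, 16 mm high, 0.12 kg; lies flat on the table, bore (z) vertical. Either way up will do.
- cap_center (a point): Centre (half-way up) of the cap: turned wooden cap 50 mm across with straight sides for its lower 34 mm, 48 mm high, domed top, a blind socket 22 mm wide and 18 mm deep in the underside, about 0.1 kg; stands dome up (z up).
- cap_mouth (a point): Centre of the cap's underside (the mouth of the socket), 24 mm below cap_center when upright.
- cap: The same cap: origin at the centre of its underside.
- bushing: The same bushing: origin at the centre of its underside.
- collar: The same collar: origin at the centre of its underside.
- spice_jar: Bystander: standing glass spice jar with a green lid, 46 mm across, 106 mm high, origin at the centre of its underside. One of the three jars that stand in a row between the loose parts (robot's right) and the mill foot (robot's left).
- honey_jar: Bystander in the row: honey jar with a white lid, 64 mm across, 97 mm high, origin at the centre of its underside.
- dark_spice_jar: Bystander in the row: glass spice jar with a dark lid, 44 mm across, 105 mm high, origin at the centre of its underside.
Things that resemble listed ones, but are neither listed nor needed, are in the scene too. Leave any blue or purple look-alike of the cap alone.

How it is judged:
By the outcome, as a careful person would: the job done as asked, in the order asked, and still so for the second after the job is handed in, while the arm keeps its last pose, push and grip.
It also fails if it takes over 72 s, if anything falls off the work surface, if the arm or the gripper's body presses on something with over 40 N, if the wrist force passes 120 N, or if a joint passes its speed limit or range.

### The arm

A 6-joint arm with a two-finger parallel gripper is mounted at the origin on the work surface; the furniture and walls round the work are solid. World frame = base frame: x ahead of the robot, y to its left, z up, the work surface at z = 0. Lengths are in m, angles in rad, forces in N, time in s.
With the tool pointing down it reaches from about 0.375 to 0.975 m from the base axis. Payload 3.8 kg.
Tool frame: the origin (TCP) lies midway between the tips of the shut fingers; the grasp point (between the pads) lies 19 mm behind it (bot.grip_point_offset is the z of the grasp point in the tool frame, in m); z points along the fingers, y is the line along which they close (so a half turn about z gives the same grasp; the last joint's range is limited). The gripper opens to 85 mm and grips with 20 to 120 N. Pads are 22 mm wide; open, the fingers measure 114 mm over their backs; the gripper's body (76 mm by 85 mm) begins 54 mm behind the grasp point. The pads swing forward as they close: fully open they stand 13 mm farther back than shut.
Start: joints at [-1.377, 0.264, 1.604, -0, 1.274, -0.037], TCP at [0.154, -0.657, 0.231] pointing down, gripper open.
Joint ranges: [-2.63, 2.63], [-0.94, 2.18], [0.31, 2.57], [-1.31, 4.45], [0, 2.66], [-2.55, 2.55]. Speed limits (rad/s): [2.57, 2.57, 3.14, 3.14, 3.14, 3.14].

### API

Orientations are given as a rotation vector (axis times angle).
In Python, from workcell import sensors, optics, order, bot gives the robot as it stands.
- The arm moves only by the tool play_rows, never from a script. Its argument "commands" is a list of rows, each a list of 6 numbers: the shift along the tool's x, y, z in cm, then the turn, a rotation vector about the tool's x, y, z in rad. In form: [[dx, dy, dz, wx, wy, wz], ...]. A call has 1 to 5 rows; each row shifts and turns the commanded pose from where the row before left it, along the tool's axes as they then stand; what a row does not reach is not made up. A row lasts 1/12 s, in which the tool goes at most 41.7 mm and 7.16 degrees, less where a joint would pass 70% of its speed; a pose out of reach is approached as far as the arm can. A call with a gripper value outside its range is refused whole. "grip" is the closure, from 0 (fully open) to 1 (shut), set as the call begins (left out, the last holds). The fingers move at their own pace and stop on an object; "force" is the grip in N (left out, the last holds). Time passes only in rows, so rows that do not move let the fingers close. It gives the time, the measured TCP pose, the force, the opening and the grip force at its end, in the units of the state.
- sensors.read_state(): the state, without advancing time (a new reading comes with each control period).
- optics.read_camera(name): name is "scene" or "top" or "wrist"; returns the picture (480x640x3 uint8, red, green, blue); there is no depth.
- optics.camera_info(name): a dict with "mtx" (3x3 intrinsics, pixels), "R" (3x3) and "t" (3): a world point X has camera coordinates R X + t. Camera axes: x right, y down, z forward; pixel columns grow to the right and rows downward; lengths in m; the calibration is good to about 2 mm. The wrist camera is an equidistant fisheye: a pixel r from the principal point sees the ray r / f radians off the axis. A picture is of the moment at which its call begins: read the wrist's pose just before it. camera_info takes no time and is no camera call; for the wrist camera it gives the pose at the moment of the call.
- order.finish_job(): hands the job in; it is judged then, once.
The state is a dict: "time": time; "q": joint angles; "joint_vel": joint speeds; "joint_torque": joint torques, N m; "tool_pos": TCP position; "tcp_rot": TCP orientation; "wrist_force": force on the tool from outside, world axes, zero at the start; "torque": the same for the moment, N m; "width": opening from 0.0 (shut) to 1.0 (fully open); "grip_force": force on a finger pad.
Only numpy, scipy, OpenCV 4.12 (cv2) and the standard library are available. Lean on these libraries where they do the work, as an engineer would, in place of code of your own. Each camera call takes 0.05 s, during which the arm holds its last target. There are 200 camera calls.

## Working session

There is one attempt and no reset: what is moved stays moved. The work goes in short steps, Python scripts to look and compute and a tool call to move; the robot and the scene stay as the last step left them, time stands still between calls to the robot, and variables do not carry over. Pictures are saved under pics/ and viewed, at most 10 in all, crops included, and the job is handed in when it is done.

Besides the shell and the picture viewer there is one more tool, called after ">>>" in YAML: its name, and indented under it one key for each argument. play_rows: Moves the arm, as the interface text tells. Its arguments: {"type":"object","properties":{"commands":{"type":"array","items":{"type":"array","items":{"type":"number"}}},"grip":{"type":"number"},"force":{"type":"number"}},"required":["commands"]}

```bash
mkdir -p pics; ls; cat > h.py <<'E'
import numpy as np, cv2
from workcell import sensors, optics, order, bot
from scipy.spatial.transform import Rotation as Ro
def snap(n,f=None):
    im=optics.read_camera(n)
    if f: cv2.imwrite('pics/'+f,im[:,:,::-1])
    return im
def ray(n,u,v,info=None):
    c=info or optics.camera_info(n);K=c['mtx'];R=np.array(c['R']);t=np.array(c['t'])
    x=(u-K[0][2])/K[0][0];y=(v-K[1][2])/K[1][1]
    if n=='wrist':
        r=np.hypot(x,y);d=np.array([x/r*np.sin(r),y/r*np.sin(r),np.cos(r)]) if r>1e-9 else np.array([0,0,1.])
    else: d=np.array([x,y,1.])
    return -R.T@t,R.T@d
def onplane(n,u,v,z,info=None):
    o,d=ray(n,u,v,info);return o+d*(z-o[2])/d[2]
def proj(n,X,info=None):
    c=info or optics.camera_info(n);K=c['mtx'];p=np.array(c['R'])@X+np.array(c['t'])
    if n=='wrist':
        r=np.hypot(p[0],p[1]);th=np.arctan2(r,p[2]);p=np.array([p[0]/r*th,p[1]/r*th,1])
    p=p/p[2];return K[0][0]*p[0]+K[0][2],K[1][1]*p[1]+K[1][2]
E
python3 - <<'E'
from h import *
a=snap('scene','s0.png');b=snap('top','t0.png');
s=sensors.read_state();print(s, bot.grip_point_offset)
for n in('scene','top','wrist'):
    c=optics.camera_info(n);print(n,c['mtx'],-np.array(c['R']).T@c['t'],c['R'])
E
```

```text
pics
{'time': 0.1, 'q': array([-1.37691324e+00,  2.64703567e-01,  1.60527195e+00, -3.80629701e-05,
        1.27371949e+00, -3.69138128e-02]), 'joint_vel': array([-0.00119321, -0.00084117, -0.00233588, -0.00099895, -0.00148089,
       -0.00098859]), 'joint_torque': array([ 5.76954335e-04, -5.16707754e+01, -3.68590128e+01, -2.44766204e-05,
        6.29110989e-03, -9.81493606e-07]), 'tool_pos': array([ 0.15425335, -0.65643535,  0.23005055]), 'tcp_rot': array([-3.11861673e+00, -3.61507260e-01,  3.15684105e-04]), 'wrist_force': array([-0.07033799,  0.84062625, -0.87168135]), 'torque': array([0.01399568, 0.01044505, 0.03067765]), 'grip_force': 0.0, 'width': 0.9997541859915771} -0.0187
scene [[515.15541976   0.         310.77986459]
 [  0.         515.15541976 242.15235739]
 [  0.           0.           1.        ]] [-0.02380257  0.60490284  0.76040156] [[-0.79670233 -0.60419625  0.01457019]
 [-0.37000127  0.46854361 -0.80222562]
 [ 0.47787494 -0.64452601 -0.59684317]]
top [[552.97824402   0.         316.19112531]
 [  0.         552.97824402 242.1433971 ]
 [  0.           0.           1.        ]] [ 0.27394801 -0.13022842  1.24314766] [[ 0.13386798 -0.99099766  0.00173345]
 [-0.97023274 -0.13141879 -0.2034147 ]
 [ 0.2018113   0.02554886 -0.97909114]]
wrist [[371.64829954   0.         317.59859041]
 [  0.         371.64829954 242.18333861]
 [  0.           0.           1.        ]] [ 0.22237232 -0.64136215  0.3730205 ] [[ 0.22933003 -0.97334641 -0.0021206 ]
 [-0.93519598 -0.22094436  0.27675274]
 [-0.26984482 -0.06148454 -0.96093883]]
```

View pics/s0.png

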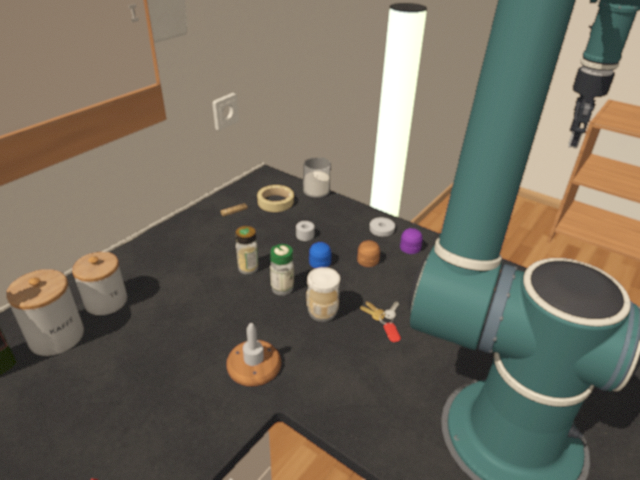

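View pics/t0.png

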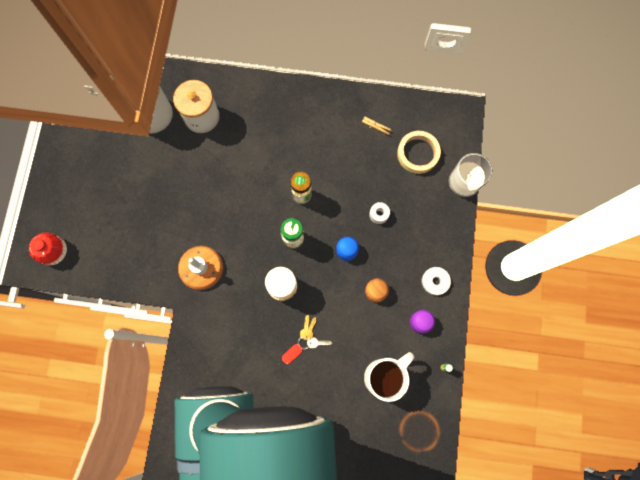

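The top view shows the bushing at (380,213), the collar at (436,281), the brown cap at (377,290) and the foot at (201,268). The jars are at (302,185), (292,232) and (281,284). Possible confusions are as follows:
- **Cap:** blue (347,248) and purple (422,321) domes. I choose the brown one.
- **Bushing/collar:** the tape ring (419,152), the glass (469,175) and the mug. I choose the small steel rings, the narrow tall one as bushing and the wide flat one as collar.

```bash
python3 - <<'E'
from h import *
a=cv2.imread('pics/s0.png');b=cv2.imread('pics/t0.png')
def blob(im,u,v,w,kind):
    x0,y0=max(u-w,0),max(v-w,0);c=im[y0:v+w,x0:u+w]
    h=cv2.cvtColor(c,cv2.COLOR_BGR2HSV)
    m={'grey':(h[...,1]<60)&(h[...,2]>110),'brown':(h[...,0]<20)&(h[...,1]>90)&(h[...,2]>60)}[kind].astype(np.uint8)
    n,l,st,ce=cv2.connectedComponentsWithStats(m)
    k=1+np.argmax(st[1:,4]);mm=(l==k).astype(np.uint8)
    cs,_=cv2.findContours(mm,cv2.RETR_EXTERNAL,cv2.CHAIN_APPROX_NONE);p=cv2.convexHull(max(cs,key=len))
    e=cv2.fitEllipse(p)
    inner,_=cv2.findContours((1-mm).astype(np.uint8),cv2.RETR_LIST,cv2.CHAIN_APPROX_NONE)
    hol=[(np.round(cv2.minEnclosingCircle(i)[0]+np.array([x0,y0]),1),cv2.contourArea(i)) for i in inner if 15<cv2.contourArea(i)<400]
    return np.array(e[0])+[x0,y0],np.round(e[1],1),st[k,:4]+[x0,y0,0,0],hol
for nm,u,v,w,kd,z in[('bush',380,213,18,'grey',.03),('collar',436,281,22,'grey',.016),('cap',377,290,20,'brown',.03),('foot',201,268,30,'brown',.02)]:
    e,ax,st,hol=blob(b,u,v,w,kd)
    print('top',nm,e.round(1),ax,st,onplane('top',*e,z).round(4),[onplane('top',*hh[0],z).round(4) for hh in hol],hol)
for nm,u,v,w,kd,z in[('bush',305,230,16,'grey',.02),('collar',382,227,20,'grey',.01),('cap',369,252,18,'brown',.024),('foot',253,362,35,'brown',.015)]:
    e,ax,st,hol=blob(a,u,v,w,kd)
    print('sc',nm,e.round(1),ax,st,onplane('scene',*e,z).round(4))
for nm,u,v,z in[('dark',301,180,.105),('green',291,227,.106),('honey',281,281,.097)]:print(nm,onplane('top',u,v,z).round(3))
for nm,u,v,z in[('dark',246,233,.105),('green',282,252,.106),('honey',323,279,.097)]:print(nm,onplane('scene',u,v,z).round(3))
print('tip',onplane('scene',251,325,.108), onplane('top',192,262,.108))
cv2.imwrite('pics/c0.png',np.hstack([cv2.resize(b[190:330,330:470],(560,560),interpolation=cv2.INTER_CUBIC)]))
E
```

```text
top bush [379.  212.3] [20.5 22.4] [369 202  22  22] [ 0.6116 -0.2305  0.03  ] [] []
top collar [435.8 280.5] [28.9 29.8] [421 266  30  30] [ 0.4761 -0.3748  0.016 ] [array([ 0.4759, -0.3742,  0.016 ])] [(array([435.5, 280.5]), 22.0)]
top cap [376.3 289.9] [24.2 25. ] [364 278  25  25] [ 0.4353 -0.2442  0.03  ] [] []
top foot [200.  267.4] [44.8 46.3] [177 245  47  46] [0.434  0.1515 0.02  ] [array([0.4396, 0.1594, 0.02  ])] [(array([197. , 264.5]), 243.0)]
sc bush [304.2 230. ] [19.6 21.7] [296 220  19  21] [ 0.6126 -0.2249  0.02  ]
sc collar [381.4 226.1] [19.8 26.2] [369 217  26  20] [ 0.4767 -0.372   0.01  ]
sc cap [367.9 253.4] [24.9 28.3] [357 240  24  28] [ 0.4346 -0.2381  0.024 ]
sc foot [253.1 362.7] [47.1 55.8] [226 340  56  47] [0.4316 0.1619 0.015 ]
dark [ 0.64  -0.05   0.105]
green [ 0.534 -0.043  0.106]
honey [ 0.418 -0.039  0.097]
dark [ 0.632 -0.042  0.105]
green [ 0.526 -0.038  0.106]
honey [ 0.415 -0.03   0.097]
tip [0.43425807 0.15738771 0.108     ] [0.4314388  0.14975974 0.108     ]
```

View pics/c0.png

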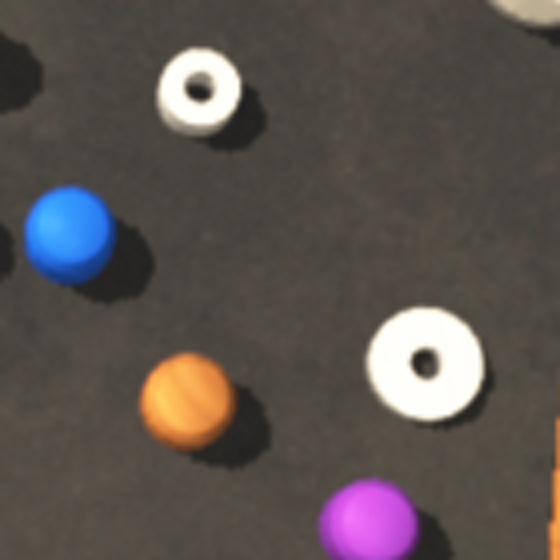

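The crop confirms the narrow bushing with a visible side wall at upper left, the flat collar at right and the brown wooden cap at lower left. I'm approaching the bushing with the tool axes squared to the world.

>>> play_rows:
  commands:
    - [0,0,0,0,0,0.115]
    - [0,0,0,0,0,0.115]
    - [3,-2.8,0,0,0,0]
    - [3,-2.8,0,0,0,0]
    - [3,-2.8,0,0,0,0]
  grip: 0
  force: 30

```text
time: 0.52
tool_pos: [0.2444, -0.572, 0.2303]
tcp_rot: [-3.14, 0.002, 0.0]
wrist_force: [-0.2, -0.7, -0.6]
width: 0.997
grip_force: 0.0
```

>>> play_rows:
  commands:
    - [3,-2.8,0,0,0,0]
    - [3,-2.8,0,0,0,0]
    - [3,-2.8,0,0,0,0]
    - [3,-2.8,0,0,0,0]
    - [3,-2.8,0,0,0,0]

```text
time: 0.93
tool_pos: [0.3951, -0.4311, 0.2309]
tcp_rot: [-3.141, -0.001, 0.001]
wrist_force: [1.7, -1.4, 0.1]
width: 1.0
grip_force: 0.0
```

>>> play_rows:
  commands:
    - [3,-2.8,1,0,0,0]
    - [3,-2.8,1,0,0,0]
    - [3,-2.8,1,0,0,0]
    - [3,-2.8,1,0,0,0]
    - [3,-2.8,1,0,0,0]

```text
time: 1.35
tool_pos: [0.543, -0.2928, 0.1811]
tcp_rot: [-3.141, -0.001, 0.001]
wrist_force: [0.6, -1.0, 0.0]
width: 1.002
grip_force: 0.0
```

>>> play_rows:
  commands:
    - [0,0,0,0,0,0]
    - [0,0,0,0,0,0]

```text
time: 1.52
tool_pos: [0.5426, -0.2923, 0.1803]
tcp_rot: [-3.14, -0.008, 0.004]
wrist_force: [-0.6, -0.5, -0.3]
width: 1.001
grip_force: 0.0
```

```bash
cat >> h.py <<'E'
def ell(im,u,v,w,kind):
    x0,y0=max(int(u-w),0),max(int(v-w),0);c=im[y0:int(v+w),x0:int(u+w)]
    h=cv2.cvtColor(c,cv2.COLOR_RGB2HSV)
    m={'grey':(h[...,1]<60)&(h[...,2]>110),'brown':(h[...,0]<20)&(h[...,1]>90)&(h[...,2]>60)}[kind].astype(np.uint8)
    cs,_=cv2.findContours(m,cv2.RETR_CCOMP,cv2.CHAIN_APPROX_NONE)
    out=[]
    for k in sorted(cs,key=cv2.contourArea)[::-1][:4]:
        if len(k)>8 and cv2.contourArea(k)>30:
            e=cv2.fitEllipse(k);out.append((np.round(np.array(e[0])+[x0,y0],1),np.round(e[1],1)))
    return out
E
python3 - <<'E'
from h import *
i=optics.camera_info('wrist');im=snap('wrist','w1.png')
for nm,X,k in[('bush',(.6116,-.228,.03),'grey'),('collar',(.476,-.373,.016),'grey'),('cap',(.435,-.241,.03),'brown')]:
    u,v=proj('wrist',np.array(X),i);print(nm,round(u),round(v))
    if 0<u<640 and 0<v<480:
        for c,a in ell(im,u,v,50,k): print(c,a,onplane('wrist',*c,X[2],i).round(4))
E
```

```text
bush 236 140
[240.7 136.6] [53.  55.6] [ 0.614  -0.2317  0.03  ]
[241.1 136.2] [22.  23.1] [ 0.6143 -0.2321  0.03  ]
collar 404 292
[408.9 292.4] [61.1 88.3] [ 0.4759 -0.3772  0.016 ]
[404.6 288.9] [12.2 20.3] [ 0.4795 -0.3728  0.016 ]
cap 261 339
[265.2 332.3] [55.3 64.7] [ 0.4419 -0.2457  0.03  ]
```

View pics/w1.png

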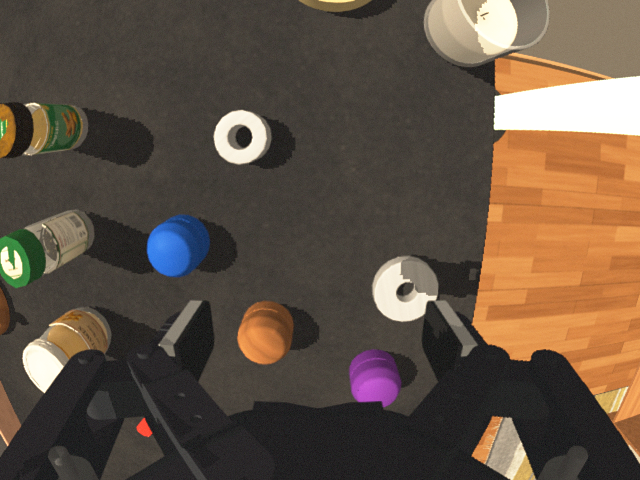

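The wrist view shows the bushing (241,136), collar (405,289) and cap (265,332), all in agreement with the top view. Next I hover over the bushing and check it once more.

>>> play_rows:
  commands:
    - [2.4,-2.1,2,0,0,0]
    - [2.3,-2.1,2,0,0,0]
    - [2.3,-2,2,0,0,0]
    - [0,0,3,0,0,0]
    - [0,0,0,0,0,0]

```text
time: 1.98
tool_pos: [0.6081, -0.2315, 0.0861]
tcp_rot: [-3.138, -0.002, 0.014]
wrist_force: [-1.5, 0.5, -1.4]
width: 1.001
grip_force: 0.0
```

>>> play_rows:
  commands:
    - [0,0,0,0,0,0]
    - [0,0,0,0,0,0]

```text
time: 2.15
tool_pos: [0.6115, -0.2344, 0.0931]
tcp_rot: [3.141, -0.002, 0.001]
wrist_force: [-0.4, -0.1, 0.0]
width: 1.002
grip_force: 0.0
```

```bash
python3 - <<'E'
from h import *
s=sensors.read_state();i=optics.camera_info('wrist');im=snap('wrist','w2.png')
print(s['tool_pos'],s['tcp_rot'],s['q'])
X=(.6135,-.2305,.03)
u,v=proj('wrist',np.array(X),i);print(u,v)
for c,a in ell(im,u,v,60,'grey'): print(c,a,onplane('wrist',*c,X[2],i).round(4))
E
```

```text
[ 0.61152511 -0.23436678  0.09313736] [ 3.14093789e+00 -1.73744685e-03  6.57271795e-04] [-4.03781468e-01  3.38911443e-01  1.77505162e+00 -5.11273756e-04
  1.02698799e+00  1.16838557e+00]
309.59057916657736 256.3029672222764
[309.9 250.1] [73.6 80.3] [ 0.6173 -0.2307  0.03  ]
[310.3 247.9] [18.1 27.3] [ 0.6186 -0.2309  0.03  ]
```

>>> play_rows:
  commands:
    - [0.5,-0.3,2,0,0,0]
    - [0,0,2,0,0,0]
    - [0,0,2,0,0,0]
    - [0,0,2,0,0,0]
    - [0,0,1,0,0,0]

```text
time: 2.62
tool_pos: [0.6165, -0.2308, 0.002]
tcp_rot: [3.141, -0.001, 0.0]
wrist_force: [-0.1, 0.7, -0.4]
width: 1.002
grip_force: 0.0
```

>>> play_rows:
  commands:
    - [0,0,0,0,0,0]
    - [0,0,0,0,0,0]

```text
time: 2.78
tool_pos: [0.6173, -0.2305, 0.0031]
tcp_rot: [3.141, -0.0, 0.002]
wrist_force: [0.2, -0.8, 0.8]
width: 1.001
grip_force: 0.0
```

>>> play_rows:
  commands:
    - [0,0,0,0,0,0]
    - [0,0,0,0,0,0]
    - [0,0,0,0,0,0]
    - [0,0,0,0,0,0]
    - [0,0,0,0,0,0]
  grip: 1
  force: 40

```text
time: 3.2
tool_pos: [0.6182, -0.2301, 0.0038]
tcp_rot: [3.141, 0.002, 0.004]
wrist_force: [-1.0, -0.4, 6.1]
width: 0.505
grip_force: 40.7
```

>>> play_rows:
  commands:
    - [0,0,0,0,0,0]
    - [0,0,0,0,0,0]
    - [0,0,0,0,0,0]

```text
time: 3.45
tool_pos: [0.6182, -0.2301, 0.0038]
tcp_rot: [3.141, 0.001, 0.004]
wrist_force: [-1.0, -0.2, 6.3]
width: 0.503
grip_force: 40.7
```

The bushing is gripped (opening 0.505 ≈ 43 mm). I lift and carry it over the jars.

>>> play_rows:
  commands:
    - [0,0,-2,0,0,0]
    - [0,0,-4,0,0,0]
    - [0,0,-4,0,0,0]
    - [0,0,-4,0,0,0]
    - [0,0,-4,0,0,0]

```text
time: 3.87
tool_pos: [0.6164, -0.2293, 0.1833]
tcp_rot: [-3.141, -0.002, 0.001]
wrist_force: [0.1, -0.6, -1.3]
width: 0.503
grip_force: 41.1
```

>>> play_rows:
  commands:
    - [-1.7,-3.2,-1,0,0,0]
    - [-1.7,-3.2,-1,0,0,0]
    - [-1.7,-3.2,0,0,0,0]
    - [-1.7,-3.2,0,0,0,0]
    - [-1.7,-3.2,0,0,0,0]

```text
time: 4.28
tool_pos: [0.5308, -0.0684, 0.2022]
tcp_rot: [-3.142, -0.0, -0.001]
wrist_force: [-0.0, 0.8, -0.6]
width: 0.506
grip_force: 41.1
```

>>> play_rows:
  commands:
    - [-1.7,-3.2,0,0,0,0]
    - [-1.7,-3.2,0,0,0,0]
    - [-1.7,-3.2,0,0,0,0]
    - [-1.7,-3.2,0,0,0,0]
    - [-1.7,-3.2,0,0,0,0]

```text
time: 4.7
tool_pos: [0.4454, 0.0915, 0.2019]
tcp_rot: [-3.141, -0.001, -0.0]
wrist_force: [1.0, 0.3, -1.5]
width: 0.505
grip_force: 41.1
```

>>> play_rows:
  commands:
    - [-1.2,-3.2,0,0,0,0]
    - [0,-3.1,0,0,0,0]
    - [0,0,0,0,0,0]
    - [0,0,0,0,0,0]
    - [0,0,0,0,0,0]

```text
time: 5.12
tool_pos: [0.4345, 0.153, 0.2018]
tcp_rot: [3.141, 0.003, -0.0]
wrist_force: [-0.6, -0.2, -0.8]
width: 0.5
grip_force: 41.3
```

```bash
python3 - <<'E'
from h import *
s=sensors.read_state();i=optics.camera_info('wrist');im=snap('wrist','w3.png')
print(s['tool_pos'],s['tcp_rot'],s['q'],s['width'])
for X,k in[((.434,.154,.02),'brown'),((.434,.154,.108),'grey')]:
    u,v=proj('wrist',np.array(X),i);print(u,v)
    for c,a in ell(im,u,v,100,k): print(c,a,onplane('wrist',*c,X[2],i).round(4))
E
```

```text
[0.43450647 0.15301201 0.20184359] [ 3.14088585e+00  2.92644114e-03 -3.24272330e-04] [ 2.84979037e-01 -1.28616088e-01  2.07696214e+00 -6.66111944e-04
  1.19364258e+00  1.85415735e+00] 0.5003297112223035
315.5460068057836 217.2226238569395
[314.6 212.2] [106.3 108.3] [0.4386 0.1548 0.02  ]
[301.9 208.8] [71.8 83.6] [0.4417 0.1661 0.02  ]
[344.2 192.3] [13.1 27.9] [0.4566 0.1288 0.02  ]
[221.1 308.6] [13.1 17.6] [0.3419 0.2478 0.02  ]
314.928232819195 245.31168770449136
[317.5 311. ] [ 84.  120.3] [0.3854 0.1522 0.108 ]
[314. 222.] [41.8 49.8] [0.4499 0.1546 0.108 ]
[389.6 314.5] [17.1 69.8] [0.382  0.1001 0.108 ]
[245.2 311.7] [17.6 64.6] [0.384  0.2042 0.108 ]
```

View pics/w3.png

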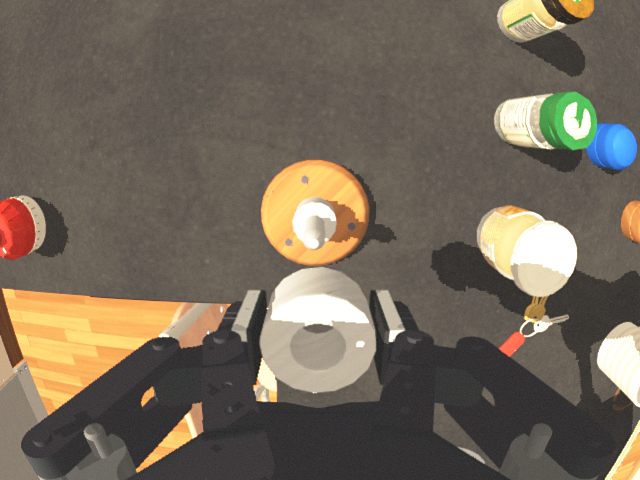

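The foot disc is centred at (315,212), the spindle tip is near (314,242) and the held bushing's bore is near (318,345).

```bash
python3 - <<'E'
from h import *
i=optics.camera_info('wrist');im=cv2.imread('pics/w3.png')
g=cv2.cvtColor(im,cv2.COLOR_BGR2GRAY)
c=im[195:405,235:395];cv2.imwrite('pics/c3.png',cv2.resize(c,(480,630)[:2] if 0 else (450,590),interpolation=cv2.INTER_CUBIC))
for u,v,z in [(314,244,.108),(314,242,.108),(318,345,.228),(317,343,.228)]: print(u,v,z,onplane('wrist',u,v,z,i).round(4))
E
```

```text
314 244 0.108 [0.4351 0.1542 0.108 ]
314 242 0.108 [0.4365 0.1542 0.108 ]
318 345 0.228 [0.4318 0.1517 0.228 ]
317 343 0.228 [0.4327 0.1521 0.228 ]
```

View pics/c3.png

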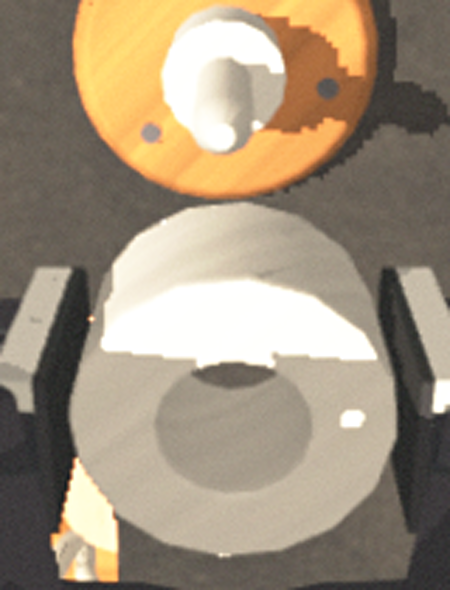

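The tip is at (314,243) and the bushing's top face is centred near (318,345). Allowing for the wrist camera's tilt trend, I shift by about +1 mm in x and +2 mm in y, then lower.

>>> play_rows:
  commands:
    - [0.1,-0.2,2,0,0,0]
    - [0,0,3,0,0,0]
    - [0,0,2,0,0,0]
    - [0,0,1,0,0,0]
    - [0,0,0.5,0,0,0]

```text
time: 5.58
tool_pos: [0.4345, 0.1537, 0.1149]
tcp_rot: [3.14, -0.002, -0.006]
wrist_force: [0.2, 0.8, -1.3]
width: 0.505
grip_force: 41.3
```

>>> play_rows:
  commands:
    - [0,0,0.5,0,0,0]
    - [0,0,0.5,0,0,0]
    - [0,0,0.5,0,0,0]
    - [0,0,0,0,0,0]

```text
time: 5.92
tool_pos: [0.4363, 0.1553, 0.102]
tcp_rot: [-3.141, -0.001, -0.002]
wrist_force: [0.9, 0.8, -1.9]
width: 0.501
grip_force: 41.3
```

>>> play_rows:
  commands:
    - [0,0,0.4,0,0,0]
    - [0,0,0.4,0,0,0]
    - [0,0,0.4,0,0,0]
    - [0,0,0,0,0,0]

```text
time: 6.25
tool_pos: [0.4371, 0.1556, 0.0901]
tcp_rot: [-3.141, -0.002, -0.005]
wrist_force: [4.9, 0.8, -3.9]
width: 0.504
grip_force: 41.1
```

>>> play_rows:
  commands:
    - [0.15,0,0,0,0,0]
    - [0,0,0.4,0,0,0]
    - [0,0,0.4,0,0,0]
    - [0,0,0,0,0,0]

```text
time: 6.58
tool_pos: [0.4373, 0.1552, 0.0813]
tcp_rot: [3.142, 0.001, 0.0]
wrist_force: [3.6, 0.7, -3.3]
width: 0.504
grip_force: 41.1
```

>>> play_rows:
  commands:
    - [0.15,0,0,0,0,0]
    - [0,0,0.5,0,0,0]
    - [0,0,0.5,0,0,0]
    - [0,0,0.5,0,0,0]
    - [0,0,0,0,0,0]

```text
time: 7.0
tool_pos: [0.4375, 0.1549, 0.0654]
tcp_rot: [3.141, 0.001, -0.004]
wrist_force: [-0.9, 0.3, -1.5]
width: 0.503
grip_force: 41.3
```

>>> play_rows:
  commands:
    - [0,0,0.4,0,0,0]
    - [0,0,0.4,0,0,0]
    - [0,0,0.3,0,0,0]
    - [0,0,0.1,0,0,0]
    - [0,0,0,0,0,0]

```text
time: 7.42
tool_pos: [0.4383, 0.1551, 0.0545]
tcp_rot: [3.141, 0.001, -0.002]
wrist_force: [-0.0, -0.2, -1.4]
width: 0.503
grip_force: 41.3
```

>>> play_rows:
  commands:
    - [0,0,0.1,0,0,0]
    - [0,0,0.1,0,0,0]
    - [0,0,0,0,0,0]

```text
time: 7.67
tool_pos: [0.4389, 0.1553, 0.0538]
tcp_rot: [-3.142, -0.001, 0.0]
wrist_force: [-2.2, -0.6, 5.1]
width: 0.505
grip_force: 41.8
```

Seated: contact at TCP z = 0.0538 as predicted. I release, rise and go to the collar.

>>> play_rows:
  commands:
    - [0,0,0,0,0,0]
    - [0,0,0,0,0,0]
    - [0,0,0,0,0,0]
    - [0,0,0,0,0,0]
    - [0,0,0,0,0,0]
  grip: 0

```text
time: 8.08
tool_pos: [0.4388, 0.1553, 0.053]
tcp_rot: [-3.142, -0.001, -0.0]
wrist_force: [-0.2, 0.6, 0.6]
width: 0.998
grip_force: 0.0
```

>>> play_rows:
  commands:
    - [0,0,-1,0,0,0]
    - [0,0,-3,0,0,0]
    - [0,0,-4,0,0,0]
    - [0,0,-4,0,0,0]
    - [0,0,-3,0,0,0]

```text
time: 8.5
tool_pos: [0.4396, 0.1555, 0.207]
tcp_rot: [-3.141, -0.001, -0.005]
wrist_force: [1.2, 0.9, 0.2]
width: 0.998
grip_force: 0.0
```

```bash
python3 - <<'E'
from h import *
s=sensors.read_state();i=optics.camera_info('wrist');im=snap('wrist','w4.png')
print(s['tool_pos'],s['width'],s['wrist_force'])
u,v=proj('wrist',np.array((.434,.154,.07)),i);print(u,v)
for k,z in(('grey',.08),('brown',.02)):
    for c,a in ell(im,u,v,80,k): print(k,c,a,onplane('wrist',*c,z,i).round(4))
u,v=int(u),int(v);cv2.imwrite('pics/c4.png',cv2.resize(im[v-80:v+80,u-80:u+80,::-1],(480,480)))
E
```

```text
[0.43956412 0.15549554 0.20700278] 0.9977590883800357 [1.19910338 0.87414082 0.20672733]
318.74211922451656 236.35861171306112
grey [317.6 234.8] [56.  61.7] [0.4379 0.1549 0.08  ]
grey [369.1 300.1] [32.8 45.8] [0.3838 0.1135 0.08  ]
grey [256.6 165.6] [20.  21.6] [0.4902 0.1995 0.08  ]
grey [385.7 189.2] [21.  28.8] [0.4729 0.1046 0.08  ]
brown [317.5 217. ] [104.3 106.3] [0.4388 0.155  0.02  ]
brown [308.8 219.4] [79.4 93. ] [0.4366 0.1629 0.02  ]
brown [346.7 198. ] [13.8 28.4] [0.4564 0.1288 0.02  ]
brown [253.7 311. ] [ 8.8 44.1] [0.3436 0.2186 0.02  ]
```

View pics/c4.png

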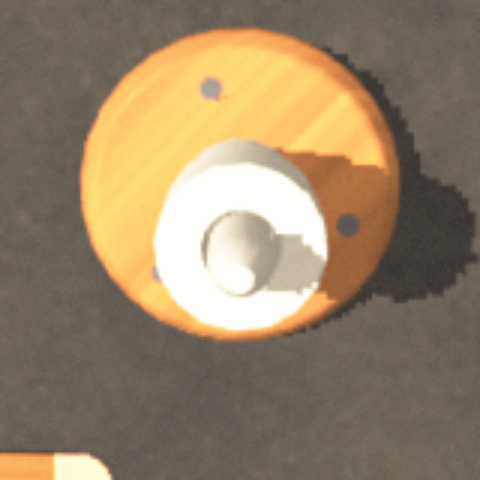

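The crop shows the bushing flat on the boss with the spindle tip inside its ring, so it is home. Off to the collar.

>>> play_rows:
  commands:
    - [0.3,3.8,0,0,0,0]
    - [0.3,3.8,0,0,0,0]
    - [0.3,3.8,0,0,0,0]
    - [0.3,3.8,0,0,0,0]
    - [0.3,3.8,0,0,0,0]

```text
time: 8.97
tool_pos: [0.4537, -0.0363, 0.2037]
tcp_rot: [3.141, 0.002, 0.002]
wrist_force: [0.6, 0.4, 0.1]
width: 1.0
grip_force: 0.0
```

>>> play_rows:
  commands:
    - [0.3,3.8,0,0,0,0]
    - [0.3,3.8,0,0,0,0]
    - [0.3,3.8,0,0,0,0]
    - [0.3,3.8,0,0,0,0]
    - [0.3,3.8,0,0,0,0]

```text
time: 9.38
tool_pos: [0.4688, -0.2267, 0.2035]
tcp_rot: [3.141, 0.001, 0.001]
wrist_force: [0.3, 0.7, -0.1]
width: 1.001
grip_force: 0.0
```

>>> play_rows:
  commands:
    - [0.2,3.8,1,0,0,0]
    - [0.2,3.8,1,0,0,0]
    - [0.2,3.8,1,0,0,0]
    - [0.2,3.5,2,0,0,0]
    - [0,0,3,0,0,0]

```text
time: 9.8
tool_pos: [0.4796, -0.3822, 0.1263]
tcp_rot: [3.133, -0.004, 0.011]
wrist_force: [0.1, -0.2, -0.0]
width: 0.996
grip_force: 0.0
```

>>> play_rows:
  commands:
    - [0,0,2,0,0,0]
    - [0,0,0,0,0,0]
    - [0,0,0,0,0,0]
    - [0,0,0,0,0,0]

```text
time: 10.13
tool_pos: [0.4779, -0.374, 0.1044]
tcp_rot: [3.141, 0.002, 0.002]
wrist_force: [-0.1, 0.2, 1.5]
width: 1.001
grip_force: 0.0
```

```bash
python3 - <<'E'
from h import *
s=sensors.read_state();i=optics.camera_info('wrist');im=snap('wrist','w5.png')
print(s['tool_pos'],s['tcp_rot'],s['q'])
X=(.478,-.373,.016)
u,v=proj('wrist',np.array(X),i);print(u,v)
for c,a in ell(im,u,v,65,'grey'): print(c,a,onplane('wrist',*c,X[2],i).round(4))
E
```

```text
[ 0.47786415 -0.37400311  0.10437305] [3.14056707e+00 1.85141236e-03 1.98268411e-03] [-7.05142816e-01  2.43528023e-01  1.87619171e+00  4.60075193e-05
  1.02024746e+00  8.64450443e-01]
314.7862926415423 246.97651749574945
[317.4 246.3] [92.1 93. ] [ 0.4785 -0.3747  0.016 ]
[317.3 246.1] [24.1 28.8] [ 0.4786 -0.3746  0.016 ]
```

>>> play_rows:
  commands:
    - [-0.2,0,2,0,0,0]
    - [0,0,3,0,0,0]
    - [0,0,3,0,0,0]
    - [0,0,1.5,0,0,0]
    - [0,0,0.8,0,0,0]

```text
time: 10.6
tool_pos: [0.475, -0.3729, -0.0006]
tcp_rot: [-3.141, -0.003, 0.001]
wrist_force: [-0.3, -0.4, -0.6]
width: 1.002
grip_force: 0.0
```

>>> play_rows:
  commands:
    - [0,0,0,0,0,0]
    - [0,0,0,0,0,0]

```text
time: 10.77
tool_pos: [0.4764, -0.3744, 0.0016]
tcp_rot: [3.14, 0.002, 0.003]
wrist_force: [0.4, 0.5, -0.0]
width: 1.002
grip_force: 0.0
```

>>> play_rows:
  commands:
    - [0,0,0,0,0,0]
    - [0,0,0,0,0,0]
    - [0,0,0,0,0,0]
    - [0,0,0,0,0,0]
    - [0,0,0,0,0,0]
  grip: 1
  force: 40

```text
time: 11.18
tool_pos: [0.4767, -0.3749, 0.003]
tcp_rot: [3.139, 0.002, 0.005]
wrist_force: [-0.9, 1.8, 7.3]
width: 0.706
grip_force: 41.3
```

The collar is gripped. I lift it and carry it back over the jars.

>>> play_rows:
  commands:
    - [0,0,-2,0,0,0]
    - [0,0,-4,0,0,0]
    - [0,0,-4,0,0,0]
    - [0,0,-4,0,0,0]
    - [0,0,-4,0,0,0]

```text
time: 11.6
tool_pos: [0.4751, -0.3737, 0.1828]
tcp_rot: [3.141, 0.001, 0.001]
wrist_force: [0.4, -0.3, -1.4]
width: 0.706
grip_force: 43.7
```

>>> play_rows:
  commands:
    - [-0.3,-3.8,-1,0,0,0]
    - [-0.3,-3.8,-1,0,0,0]
    - [-0.3,-3.8,0,0,0,0]
    - [-0.3,-3.8,0,0,0,0]
    - [-0.3,-3.8,0,0,0,0]

```text
time: 12.02
tool_pos: [0.4599, -0.1825, 0.2015]
tcp_rot: [3.141, -0.0, 0.004]
wrist_force: [-0.2, 0.3, -0.3]
width: 0.705
grip_force: 43.8
```

>>> play_rows:
  commands:
    - [-0.3,-3.8,0,0,0,0]
    - [-0.3,-3.8,0,0,0,0]
    - [-0.3,-3.8,0,0,0,0]
    - [-0.3,-3.8,0,0,0,0]
    - [-0.3,-3.8,0,0,0,0]

```text
time: 12.43
tool_pos: [0.4446, 0.0079, 0.2012]
tcp_rot: [3.141, 0.001, 0.004]
wrist_force: [0.5, -0.3, -1.5]
width: 0.704
grip_force: 43.8
```

>>> play_rows:
  commands:
    - [-0.3,-3.8,0,0,0,0]
    - [-0.3,-3.8,0,0,0,0]
    - [-0.3,-3.8,0,0,0,0]
    - [-0.1,-3.5,0,0,0,0]
    - [0,0,0,0,0,0]

```text
time: 12.85
tool_pos: [0.4345, 0.1607, 0.2014]
tcp_rot: [-3.138, -0.009, -0.004]
wrist_force: [0.5, -0.1, 0.0]
width: 0.707
grip_force: 43.8
```

>>> play_rows:
  commands:
    - [0,0,0,0,0,0]
    - [0,0,0,0,0,0]

```text
time: 13.02
tool_pos: [0.4347, 0.1552, 0.2005]
tcp_rot: [3.141, 0.003, 0.002]
wrist_force: [0.3, 0.0, -1.0]
width: 0.699
grip_force: 43.8
```

```bash
python3 - <<'E'
from h import *
s=sensors.read_state();i=optics.camera_info('wrist');im=snap('wrist','w6.png')
print(s['tool_pos'],s['tcp_rot'],s['width'],s['wrist_force'])
for k,X in(('brown',(.4385,.1545,.02)),('grey',(.434,.155,s['tool_pos'][2]+.013))):
    u,v=proj('wrist',np.array(X),i);print(u,v)
    for c,a in ell(im,u,v,90,k): print(k,c,a,onplane('wrist',*c,X[2],i).round(4))
cv2.imwrite('pics/c6.png',cv2.resize(im[160:420,190:450,::-1],(560,560)))
E
```

```text
[0.43474119 0.15516219 0.20052939] [3.14127152e+00 3.18919902e-03 1.50532947e-03] 0.6986137863835632 [ 0.34028221  0.02622122 -0.99233188]
317.46003358125785 213.07152194560533
brown [316.8 207.6] [ 95.5 106.1] [0.4434 0.1551 0.02  ]
brown [353.7 226.8] [7.7 8.4] [0.4261 0.1219 0.02  ]
brown [306.9 179.9] [7.7 8.2] [0.4681 0.1638 0.02  ]
316.1385988784626 322.9406791899525
grey [317.6 308.3] [148.9 151.1] [0.4405 0.1544 0.2135]
grey [317.3 312.7] [28.5 44.3] [0.4386 0.1546 0.2135]
grey [229.9 300.1] [ 9.2 27.5] [0.4435 0.1888 0.2135]
grey [258.6 402.7] [15.3 31.6] [0.3916 0.181  0.2135]
```

View pics/c6.png

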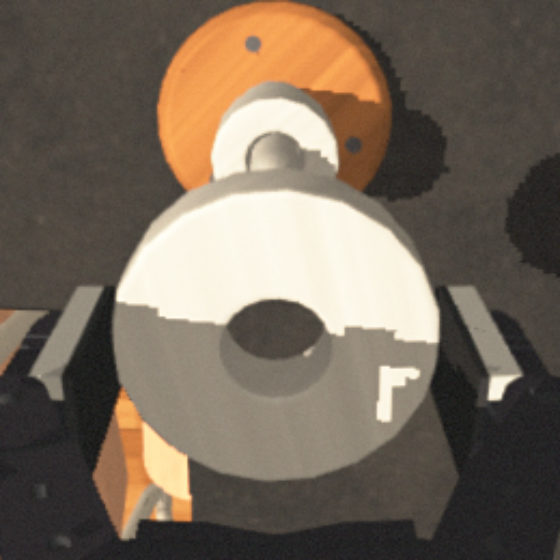

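The collar's bore is centred at about (318,321) in the image, which puts it within 1 mm of TCP x. It is lined up with the axis at about (0.4352, 0.1545). Lowering now.

>>> play_rows:
  commands:
    - [0.05,0,2,0,0,0]
    - [0,0,3,0,0,0]
    - [0,0,2,0,0,0]
    - [0,0,1,0,0,0]
    - [0,0,0.5,0,0,0]

```text
time: 13.48
tool_pos: [0.4341, 0.1535, 0.1132]
tcp_rot: [3.14, -0.002, -0.005]
wrist_force: [-0.6, 0.2, -0.7]
width: 0.703
grip_force: 43.8
```

>>> play_rows:
  commands:
    - [0,0,0.4,0,0,0]
    - [0,0,0.4,0,0,0]
    - [0,0,0,0,0,0]

```text
time: 13.73
tool_pos: [0.4358, 0.1551, 0.1074]
tcp_rot: [-3.141, -0.0, -0.001]
wrist_force: [-0.4, -0.0, -1.1]
width: 0.707
grip_force: 43.8
```

>>> play_rows:
  commands:
    - [0,0,0.4,0,0,0]
    - [0,0,0.4,0,0,0]
    - [0,0,0.4,0,0,0]
    - [0,0,0,0,0,0]

```text
time: 14.07
tool_pos: [0.4347, 0.1552, 0.0943]
tcp_rot: [3.141, 0.002, -0.002]
wrist_force: [-0.6, -0.6, -1.0]
width: 0.703
grip_force: 43.8
```

>>> play_rows:
  commands:
    - [0,0,0.4,0,0,0]
    - [0,0,0.3,0,0,0]
    - [0,0,0.3,0,0,0]
    - [0,0,0.1,0,0,0]
    - [0,0,0,0,0,0]

```text
time: 14.48
tool_pos: [0.4348, 0.1551, 0.0835]
tcp_rot: [3.141, 0.001, -0.001]
wrist_force: [-0.3, -0.1, -0.7]
width: 0.705
grip_force: 43.8
```

>>> play_rows:
  commands:
    - [0,0,0.1,0,0,0]
    - [0,0,0.1,0,0,0]
    - [0,0,0,0,0,0]

```text
time: 14.73
tool_pos: [0.4356, 0.1553, 0.0831]
tcp_rot: [3.141, 0.002, 0.001]
wrist_force: [-2.5, -1.1, 6.4]
width: 0.701
grip_force: 44.5
```

Contact at 0.083, so the collar is home. I release, rise, check and go on to the cap.

>>> play_rows:
  commands:
    - [0,0,0,0,0,0]
    - [0,0,0,0,0,0]
    - [0,0,0,0,0,0]
    - [0,0,0,0,0,0]
    - [0,0,0,0,0,0]
  grip: 0

```text
time: 15.15
tool_pos: [0.4352, 0.1552, 0.0819]
tcp_rot: [-3.142, -0.001, 0.0]
wrist_force: [0.3, -0.2, 0.5]
width: 0.999
grip_force: 0.0
```

>>> play_rows:
  commands:
    - [0,0,-1,0,0,0]
    - [0,0,-3,0,0,0]
    - [0,0,-4,0,0,0]
    - [0,0,-4,0,0,0]
    - [0,0,0,0,0,0]

```text
time: 15.57
tool_pos: [0.4407, 0.1569, 0.2117]
tcp_rot: [-3.137, -0.001, -0.023]
wrist_force: [1.8, 0.7, 0.7]
width: 0.999
grip_force: 0.0
```

```bash
python3 - <<'E'
from h import *
s=sensors.read_state();i=optics.camera_info('wrist');im=snap('wrist','w7.png')
print(s['tool_pos'],s['tcp_rot'],s['width'])
u,v=proj('wrist',np.array((.436,.1545,.09)),i);print(u,v)
for k,z in(('grey',.096),('brown',.02)):
    for c,a in ell(im,u,v,90,k): print(k,c,a,onplane('wrist',*c,z,i).round(4))
a=snap('scene');b=snap('top')
cv2.imwrite('pics/c7.png',np.hstack([cv2.resize(im[int(v)-90:int(v)+90,int(u)-90:int(u)+90,::-1],(400,400)),cv2.resize(a[290:400,198:308,::-1],(400,400))]))
E
```

```text
[0.4406786 0.156876  0.2116949] [-3.13704497e+00 -1.22547037e-03 -2.34836540e-02] 0.9993143070665392
320.560048467716 242.41731514487594
grey [320.2 243.7] [83.  83.4] [0.4367 0.1548 0.096 ]
grey [266.8 318.7] [11.9 22.2] [0.3755 0.1964 0.096 ]
brown [319.8 220.2] [ 98.  102.7] [0.4382 0.155  0.02  ]
brown [252.1 319.5] [25.3 57.1] [0.3352 0.2237 0.02  ]
brown [310.3 187.9] [7.5 8.1] [0.4681 0.1637 0.02  ]
brown [274.4 233.2] [ 5.  10.2] [0.4257 0.1974 0.02  ]
```

View pics/c7.png

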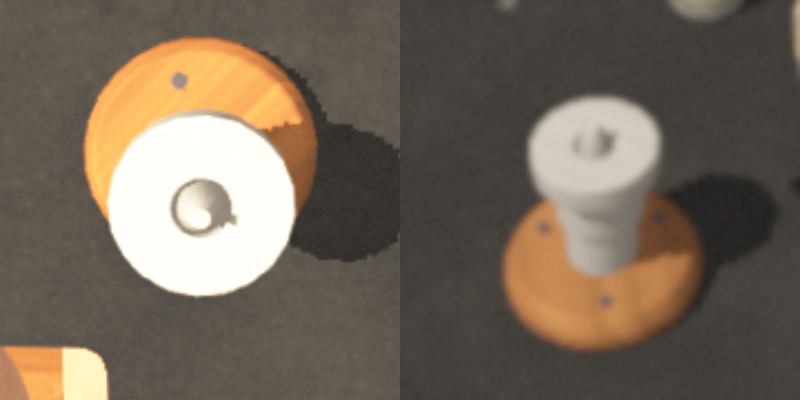

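Both rings are home: the collar sits flat with the spindle tip in its bore, and the bushing is visible beneath it. Now the cap.

>>> play_rows:
  commands:
    - [0,3.8,0,0,0,0]
    - [0,3.8,0,0,0,0]
    - [0,3.8,0,0,0,0]
    - [0,3.8,0,0,0,0]
    - [0,3.8,0,0,0,0]

```text
time: 16.13
tool_pos: [0.4335, -0.036, 0.2]
tcp_rot: [-3.141, -0.003, 0.006]
wrist_force: [0.3, 0.8, 0.5]
width: 1.0
grip_force: 0.0
```

>>> play_rows:
  commands:
    - [0,3.8,0,0,0,0]
    - [0,3.8,0,0,0,0]
    - [0,3.8,0,0,0,0]
    - [0,3.8,0,0,0,0]
    - [0,3.8,0,0,0,0]

```text
time: 16.55
tool_pos: [0.4337, -0.2259, 0.1999]
tcp_rot: [-3.14, -0.001, 0.005]
wrist_force: [0.5, 1.0, 0.5]
width: 0.997
grip_force: 0.0
```

>>> play_rows:
  commands:
    - [0,1.8,2,0,0,0]
    - [0,0,4,0,0,0]
    - [0,0,3,0,0,0]
    - [0,0,1,0,0,0]
    - [0,0,0,0,0,0]

```text
time: 16.97
tool_pos: [0.4315, -0.2404, 0.097]
tcp_rot: [-3.136, -0.001, 0.014]
wrist_force: [0.1, -0.2, -0.4]
width: 1.0
grip_force: 0.0
```

>>> play_rows:
  commands:
    - [0,0,0,0,0,0]
    - [0,0,0,0,0,0]

```text
time: 17.13
tool_pos: [0.4367, -0.2431, 0.1034]
tcp_rot: [3.14, 0.002, 0.003]
wrist_force: [0.2, -0.5, 0.4]
width: 0.999
grip_force: 0.0
```

```bash
python3 - <<'E'
from h import *
s=sensors.read_state();i=optics.camera_info('wrist');im=snap('wrist','w8.png')
print(s['tool_pos'],s['tcp_rot'],s['width'])
u,v=proj('wrist',np.array((.436,-.243,.03)),i);print(u,v)
for c,a in ell(im,u,v,70,'brown')[:1]: print(c,a,[onplane('wrist',*c,z,i).round(4) for z in(.024,.03,.036)])
E
```

```text
[ 0.4366708  -0.24310192  0.10340794] [3.14043692e+00 2.28222016e-03 2.87735467e-03] 0.9989554922598776
316.1111858713601 255.35743018032903
[318.2 251.5] [81.5 88.4] [array([ 0.4366, -0.2443,  0.024 ]), array([ 0.4385, -0.2443,  0.03  ]), array([ 0.4404, -0.2443,  0.036 ])]
```

>>> play_rows:
  commands:
    - [-0.15,0.1,2,0,0,0]
    - [0,0,3,0,0,0]
    - [0,0,3,0,0,0]
    - [0,0,1.5,0,0,0]
    - [0,0,0.5,0,0,0]

```text
time: 17.6
tool_pos: [0.4335, -0.243, 0.001]
tcp_rot: [-3.141, -0.002, 0.002]
wrist_force: [-0.2, -0.2, -0.7]
width: 1.001
grip_force: 0.0
```

>>> play_rows:
  commands:
    - [0,0,0,0,0,0]
    - [0,0,0,0,0,0]

```text
time: 17.77
tool_pos: [0.4356, -0.2445, 0.0037]
tcp_rot: [3.14, 0.002, 0.004]
wrist_force: [0.0, 0.2, -0.3]
width: 1.002
grip_force: 0.0
```

>>> play_rows:
  commands:
    - [0,0,0,0,0,0]
    - [0,0,0,0,0,0]
    - [0,0,0,0,0,0]
    - [0,0,0,0,0,0]
    - [0,0,0,0,0,0]
  grip: 1
  force: 40

```text
time: 18.18
tool_pos: [0.4353, -0.2445, 0.0037]
tcp_rot: [3.14, 0.001, 0.004]
wrist_force: [-1.4, 2.1, 7.1]
width: 0.572
grip_force: 40.9
```

>>> play_rows:
  commands:
    - [0,0,0,0,0,0]
    - [0,0,0,0,0,0]

```text
time: 18.35
tool_pos: [0.4353, -0.2445, 0.0037]
tcp_rot: [3.14, 0.001, 0.004]
wrist_force: [-1.4, 1.4, 7.0]
width: 0.572
grip_force: 40.9
```

The cap is gripped (opening 0.572 ≈ 49 mm). I lift and carry it over.

>>> play_rows:
  commands:
    - [0,0,-2,0,0,0]
    - [0,0,-4,0,0,0]
    - [0,0,-4,0,0,0]
    - [0,0,-4,0,0,0]
    - [0,0,-4,0,0,0]

```text
time: 18.77
tool_pos: [0.4335, -0.2434, 0.184]
tcp_rot: [3.142, 0.001, -0.0]
wrist_force: [0.7, -0.2, -1.0]
width: 0.569
grip_force: 42.1
```

>>> play_rows:
  commands:
    - [0,-3.6,-1,0,0,0]
    - [0,-3.6,-1,0,0,0]
    - [0,-3.6,0,0,0,0]
    - [0,-3.6,0,0,0,0]
    - [0,-3.6,0,0,0,0]

```text
time: 19.18
tool_pos: [0.4336, -0.0624, 0.2028]
tcp_rot: [3.141, -0.0, 0.003]
wrist_force: [-0.7, -0.1, -1.5]
width: 0.566
grip_force: 42.1
```

>>> play_rows:
  commands:
    - [0,-3.6,0,0,0,0]
    - [0,-3.6,0,0,0,0]
    - [0,-3.6,0,0,0,0]
    - [0,-3.6,0,0,0,0]
    - [0,-3.6,0,0,0,0]

```text
time: 19.6
tool_pos: [0.4332, 0.1179, 0.2024]
tcp_rot: [-3.141, -0.001, -0.002]
wrist_force: [0.5, -1.1, -1.6]
width: 0.576
grip_force: 42.1
```

>>> play_rows:
  commands:
    - [0,-3,0,0,0,0]
    - [0,-0.9,0,0,0,0]
    - [0,0,0,0,0,0]
    - [0,0,0,0,0,0]
    - [0,0,0,0,0,0]

```text
time: 20.02
tool_pos: [0.4336, 0.1543, 0.2018]
tcp_rot: [3.141, 0.001, -0.0]
wrist_force: [0.9, 0.5, -0.5]
width: 0.569
grip_force: 42.2
```

```bash
python3 - <<'E'
from h import *
s=sensors.read_state();i=optics.camera_info('wrist');im=snap('wrist','w9.png')
print(s['tool_pos'],s['tcp_rot'],s['width'],s['wrist_force'])
u,v=proj('wrist',np.array((.436,.1545,.09)),i)
for c,a in ell(im,u,v,90,'grey')[:2]: print(c,a,onplane('wrist',*c,.096,i).round(4))
z=s['tool_pos'][2]-.0037+.027
u,v=proj('wrist',np.array((.435,.1545,z)),i);print(u,v)
for c,a in ell(im,u,v,70,'brown')[:3]: print(c,a,onplane('wrist',*c,z,i).round(4))
E
```

```text
[0.43356104 0.15425632 0.2018443 ] [ 3.14080032e+00  6.37725104e-04 -4.45034791e-04] 0.5686319302167434 [ 0.9320651   0.49165113 -0.49582848]
[315.5 227. ] [67.7 93.3] [0.4426 0.1549 0.096 ]
[239.1 307.4] [13.9 45.2] [0.3805 0.2126 0.096 ]
315.0204294008221 331.0673951849195
[314.7 331.2] [139.  153.4] [0.4349 0.1546 0.2251]
[293.3 324.4] [26.2 34.8] [0.4378 0.1624 0.2251]
[266.  332.7] [ 7.7 12.9] [0.434  0.1727 0.2251]
```

>>> play_rows:
  commands:
    - [0.05,0,2,0,0,0]
    - [0,0,2,0,0,0]
    - [0,0,2,0,0,0]
    - [0,0,1,0,0,0]
    - [0,0,0.5,0,0,0]

```text
time: 20.48
tool_pos: [0.433, 0.1537, 0.1251]
tcp_rot: [3.14, -0.002, -0.005]
wrist_force: [-1.4, -0.2, -0.4]
width: 0.572
grip_force: 42.1
```

>>> play_rows:
  commands:
    - [0,0,0,0,0,0]
    - [0,0,0,0,0,0]
    - [0,0,0,0,0,0]
    - [0,0,0,0,0,0]

```text
time: 20.82
tool_pos: [0.4353, 0.1555, 0.1283]
tcp_rot: [-3.141, -0.001, -0.004]
wrist_force: [0.2, 0.7, -1.5]
width: 0.571
grip_force: 42.2
```

```bash
python3 - <<'E'
from h import *
s=sensors.read_state();print(s['tool_pos'],s['tcp_rot'],s['width'],s['wrist_force'])
a=snap('scene');b=snap('top')
# expected pixels for aligned axis, by scene camera
for X in((.435,.155,.108),(.435,.155,.02),(.435,.155,.147)):print(X,np.round(proj('scene',np.array(X)),1),np.round(proj('top',np.array(X)),1))
cv2.imwrite('pics/c9.png',np.hstack([cv2.resize(a[280:400,193:313,::-1],(400,400),interpolation=cv2.INTER_CUBIC),cv2.resize(b[205:305,145:245,::-1],(400,400),interpolation=cv2.INTER_CUBIC)]))
E
```

```text
[0.43531707 0.15548188 0.12829346] [-3.14085843e+00 -1.05095361e-03 -3.70075282e-03] 0.5713739312031239 [ 0.16984391  0.66668194 -1.53374764]
(0.435, 0.155, 0.108) [251.6 324. ] [189.8 260. ]
(0.435, 0.155, 0.02) [254.2 357.7] [198.6 266.8]
(0.435, 0.155, 0.147) [250.4 307.8] [185.5 256.7]
```

View pics/c9.png

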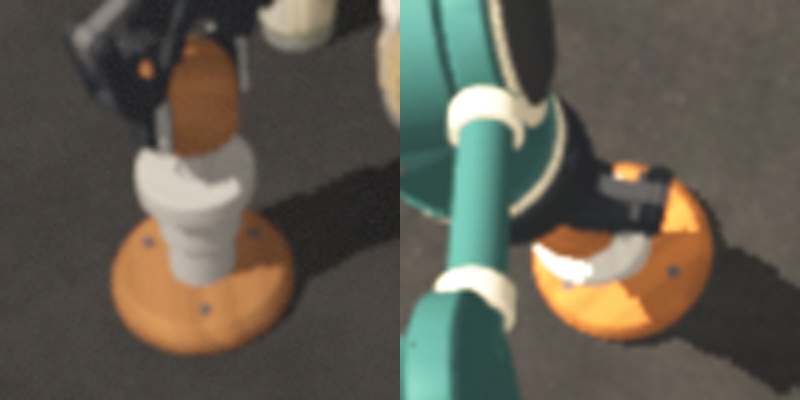

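In the scene half, the cap (right edge x≈241, centre ≈191) lies on the axis that the disc (centre 203) projects to at that height. There is a clear gap to the collar, and the cap is upright. I trim the height by 1.5 mm.

>>> play_rows:
  commands:
    - [0,0,0.15,0,0,0]
    - [0,0,0,0,0,0]
    - [0,0,0,0,0,0]
    - [0,0,0,0,0,0]
    - [0,0,0,0,0,0]

```text
time: 21.33
tool_pos: [0.4342, 0.1553, 0.1254]
tcp_rot: [3.142, 0.001, -0.0]
wrist_force: [0.3, 0.1, -1.3]
width: 0.574
grip_force: 42.2
```

>>> play_rows:
  commands:
    - [0,0,0,0,0,0]
    - [0,0,0,0,0,0]
    - [0,0,0,0,0,0]
    - [0,0,0,0,0,0]
    - [0,0,0,0,0,0]

```text
time: 21.75
tool_pos: [0.4342, 0.1552, 0.1255]
tcp_rot: [3.142, 0.001, -0.0]
wrist_force: [-0.2, 0.1, -1.5]
width: 0.573
grip_force: 42.2
```

```bash
python3 - <<'E'
from h import *
s=sensors.read_state();i=optics.camera_info('wrist');im=snap('wrist','w10.png');print(s['tool_pos'],s['tcp_rot'],s['wrist_force'])
z=s['tool_pos'][2]-.0037+.027
u,v=proj('wrist',np.array((.436,.155,z)),i)
for c,a in ell(im,u,v,70,'brown')[:1]: print('cap',c,a,onplane('wrist',*c,z,i).round(4))
b=snap('top')
o=cv2.absdiff(cv2.imread('pics/t0.png')[:,:,::-1].copy(),b)[160:310,262:325].max(axis=2);print('jar zone changed px',(o>60).sum())
E
```

```text
[0.43423117 0.15521989 0.12546012] [ 3.14158826e+00  1.25936183e-03 -2.67868885e-05] [-0.22828228  0.12463618 -1.52744031]
cap [314.9 331.1] [138.6 154.2] [0.4357 0.1555 0.1488]
jar zone changed px 73
```

>>> play_rows:
  commands:
    - [0,0,-0.1,0,0,0]
    - [0,0,0,0,0,0]
    - [0,0,0,0,0,0]
    - [0,0,0,0,0,0]
    - [0,0,0,0,0,0]

```text
time: 22.27
tool_pos: [0.4342, 0.1552, 0.1265]
tcp_rot: [-3.142, -0.001, -0.0]
wrist_force: [0.4, 1.0, -0.9]
width: 0.566
grip_force: 42.2
```

```bash
python3 - <<'E'
from h import *
b=snap('top');t=cv2.imread('pics/t0.png')[:,:,::-1].copy()
g=lambda x:cv2.cvtColor(x,cv2.COLOR_RGB2GRAY)
for u,v in((301,180),(291,227),(281,281)):
    r=cv2.matchTemplate(g(b)[v-28:v+28,u-28:u+28],g(t)[v-14:v+14,u-14:u+14],cv2.TM_CCOEFF_NORMED);print(cv2.minMaxLoc(r)[1::2])
print(sensors.read_state()['tool_pos'],sensors.read_state()['wrist_force'])
E
```

```text
(0.9983817934989929, (14, 14))
(0.9954103827476501, (14, 14))
(0.9335606694221497, (14, 14))
[0.43421141 0.15521837 0.12646671] [-0.10718919  0.75706824 -0.43602297]
```

The jars have not moved, and the gap is about 14.8 mm. Handing in.

```bash
python3 -c "
from workcell import order;print(order.finish_job())"
```

```text
the job is handed in; nothing more can be done
None
```

I handed the job in at about 22 s with the bushing and collar home on the spindle and released. The cap is held dome up about 15 mm above the tip, centred to about 1–2 mm by my camera measurements, and the three jars have not moved.

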